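# Push a dropper bottle through the swing gate of its one-way bay

### The arm

A 7-joint arm with a two-finger parallel gripper is mounted at the origin on a cart in front of the work surface, level with it; the furniture and walls round the work are solid. World frame = base frame: x ahead of the robot, y to its left, z up, the work surface at z = 0. Lengths are in m, angles in degrees, forces in N, time in s.
With the tool pointing down it reaches from about 0.35 to 0.9 m from the base axis. Payload 7.2 kg.
Tool frame: the origin (TCP) lies midway between the tips of the shut fingers; the grasp point (between the pads) lies hold_point_z behind it (hold_point_z is the distance from the TCP to the grasp point, in m); z points along the fingers, y is the line along which they close (so a half turn about z gives the same grasp; the last joint's range is limited). The gripper opens to 85 mm and grips with 20 to 120 N. Pads are 22 mm wide; open, the fingers measure 114 mm over their backs; the gripper's body (76 mm by 85 mm) begins 54 mm behind the grasp point. The pads swing forward as they close: fully open they stand 13 mm farther back than shut.
Start: joints at [-73.064, 23.554, -0.728, 91.456, 0.321, 64.991, -4.71], TCP at [0.222, 0.584, 0.231] pointing down, gripper open.
Joint ranges: [-169.25, 169.25], [-16.82, 113.86], [-84.01, 82.57], [7.8, 145.47], [-59.2, 239.2], [7.22, 106.19], [-163.78, 163.78]. Speed limits (degrees/s): [136.94, 136.94, 172.46, 172.46, 180, 180, 180].

### API

Orientations are given as [roll, pitch, yaw] about the fixed x, y, z axes, in that order (R = Rz(yaw) Ry(pitch) Rx(roll)).
In Python, from workcell import * gives the robot as it stands.
- The arm moves only by the shell command python3 -m handwheel 'ROWS' [FORCE]. ROWS is JSON, a list that holds one entry, the list of rows, each a list of 7 numbers: the shift along the world's x, y, z in cm, then the turn, a rotation vector about the world's x, y, z in rad, then the opening, from -1 (shut) to 1 (fully open). A call has 1 to 8 rows; each row is the pose to reach, as a shift and turn from the pose commanded when the call began; what a row does not reach only later rows make up. A row lasts 1/8 s, in which the tool goes at most 62.5 mm and 10.7 degrees, less where a joint would pass 70% of its speed; a pose out of reach is approached as far as the arm can. A call with a gripper value outside its range is refused whole. The fingers move at their own pace and stop on an object; FORCE is the grip in N (left out, the last holds). Time passes only in rows, so rows that repeat a pose let the fingers close. It gives the time, the measured TCP pose, the force, the opening and the grip force at its end, in the units of the state.
- state(): the state, without advancing time (a new reading comes with each control period).
- capture(name): name is "scene" or "top"; returns a dict with "color" (384x512x3 uint8, red, green, blue), "depth" (384x512 float32, m along the optical axis (not along the pixel's ray), 0 where there is no reading), "intrinsics" (3x3 intrinsics, pixels), "R" (3x3) and "t" (3): a world point X has camera coordinates R X + t. Camera axes: x right, y down, z forward; pixel columns grow to the right and rows downward; lengths in m; the calibration is good to about 2 mm. A picture is of the moment at which its call begins.
- job_done(): hands the job in; it is judged then, once.
The state is a dict: "t": time; "q": joint angles; "qvel": joint speeds; "effort": joint torques, N m; "tcp_pos": TCP position; "tcp_rot": TCP orientation; "wrist_force": force on the tool from outside, world axes, zero at the start; "wrist_torque": the same for the moment, N m; "gripper_width": finger opening in m; "grip_force": force on a finger pad.
Only numpy, scipy, OpenCV 4.12 (cv2) and the standard library are available. Lean on these libraries where they do the work, as an engineer would, in place of code of your own. Each camera call takes 0.05 s, during which the arm holds its last target. There are 200 camera calls.

### The job

Put the white dropper bottle into the mouth of the one-way bay and push it, upright and sliding along the bay's floor, so that the bottle itself swings the sprung gate open; go on until it meets the sprung pad of the back stop and presses that in by about half its travel, never bottoming it. Then draw the bottle gently back until it bears on the gate that has fallen shut behind it (a light tug of about 5 N, kept up for half a second, proves it is caught), and let go, leaving it standing in the bay behind the shut gate. Keep the gripper off the bay, do not lift the bottle over gate or walls, and leave the other things alone.

Things in the scene. Friction and masses are not known exactly. Their poses are not given: they have to be found in the camera images.
- bottle: White upright dropper bottle with red spout, 92 mm tall, 0.06 to 0.12 kg; round body of 34 mm diameter with straight sides up to 62 mm (grip it there, 40 to 60 mm above its foot), spout narrower. It is pushed at its foot, so held by fingers that close across the lane it pivots between them; closing along the lane holds it upright. Origin: centre of its underside; z up.
- bay: The one-way bay, fixed to the table: plain grey base plate, 4 mm thick, 250 x 94 mm, with low aluminium walls, tops 26 mm above the table (nothing on it above 32 mm). Origin on the table, mid-lane, below the shut gate's middle plane; x along the lane, inward through the gate to the back stop; y left of that; z up. The base reaches from x = -100 to +150 mm. The bottle slides on the base.
- lane_mouth (a point): Point on the base's top (4 mm above the table), mid-lane, 55 mm before the gate plane (bay x = -55 mm, y = 0): here the flared mouth, 68 mm wide inside at x = -86 mm, has narrowed to the lane's 40 mm inside width, which runs on to the gate. Axes as the bay's.
- lane_inside (a point): Point on the base's top, mid-lane, 18.5 mm past the gate plane: about where the bottle's centre is when drawn back onto the shut gate. Inner wall faces here at bay y = +20 and -29 mm. Pushed in, the bottle meets the gate with its centre at bay x = -18.5 mm; the gate falls shut once the centre is past x = 47 mm. Axes as the bay's.
- gate: The steel gate leaf, 3 mm thick, 34 mm long, top 26 mm above the table. Origin on its upright hinge at the base's top, bay y = -24 mm; its own y runs along the leaf away from the hinge: parallel to the bay's y when shut (leaf across the lane, ending 10 mm beyond the middle), swinging inward up to 1.5 rad as it opens, never outward. A spring shuts it; the bottle needs about 2 to 5 N to push through.
- buffer (a joint): How far the back stop's rubber-faced pad is pressed in, m: 0 free, 0.014 bottomed; 1.2 N per mm, so about 8 N at half travel. Pad face 32 mm wide, 6 to 22 mm above the table. The back stop is adjustable and stands elsewhere each time: the bottle first meets the pad with its centre anywhere from bay x = 50 to 74 mm; this must be felt (or seen).
- swab_jar: Bystander: open jar of swabs, 44 mm across, 73 mm tall. Origin: centre of its underside.
- loupe: Bystander: black stand loupe, 35 mm across, 37 mm tall. Origin: centre of its underside.
- tape_roll: Bystander: roll of tape lying flat, 62 mm across, 19 mm tall. Origin: centre of its underside.
- resin_mount: Bystander: black resin specimen mount, 30 mm across, 17 mm tall. Origin: centre of its underside.

How it is judged:
By the outcome, as a careful person would: the job done as asked, in the order asked, and still so for the second after the job is handed in, with the robot touching nothing.
It also fails if it takes over 64 s, if anything falls off the work surface, if the arm or the gripper's body presses on something with over 40 N, if the wrist force passes 120 N, or if a joint passes its speed limit or range.

## Working session

There is one attempt and no reset: what is moved stays moved. The work goes in short steps, Python scripts to look and compute and a shell command to move; the robot and the scene stay as the last step left them, time stands still between calls to the robot, and variables do not carry over. Pictures are saved under pics/ and viewed, at most 10 in all, crops included, and the job is handed in when it is done.

```bash
ls; mkdir -p pics
python3 - <<'E'
from workcell import *
import cv2
s=state();print({k:s[k] for k in('t','tcp_pos','tcp_rot','gripper_width','wrist_force')})
for n in("scene","top"):
    c=capture(n);cv2.imwrite(f"pics/{n}0.png",c["color"][:,:,::-1]);print(n,c["R"],c["t"],c["intrinsics"])
    import numpy as np;np.savez(f"{n}0.npz",**c)
try: print(hold_point_z)
except Exception as e: print(e)
E
```

```text
pics
{'t': 0.0, 'tcp_pos': array([0.22222792, 0.58363114, 0.2304643 ]), 'tcp_rot': array([-1.79909190e+02,  5.35426200e-03,  1.59158937e+02]), 'gripper_width': 0.08570296266017753, 'wrist_force': array([-0.46428414, -0.27127802,  0.43109431])}
scene [[-0.65418653 -0.75630453  0.00659109]
 [-0.56007971  0.47856319 -0.67623072]
 [ 0.50828211 -0.44607257 -0.73666041]] [0.38270717 0.25601771 0.6804746 ] [[354.18156511   0.         259.5233499 ]
 [  0.         354.18156511 193.17124409]
 [  0.           0.           1.        ]]
top [[ 0.00308016 -0.99998709 -0.00404116]
 [-0.99673667 -0.00274412 -0.0806751 ]
 [ 0.08066296  0.00427647 -0.99673226]] [0.09027667 0.49153926 1.15923952] [[413.17620718   0.         256.41960783]
 [  0.         413.17620718 189.88928361]
 [  0.           0.           1.        ]]
0.0187
```

View pics/top0.png

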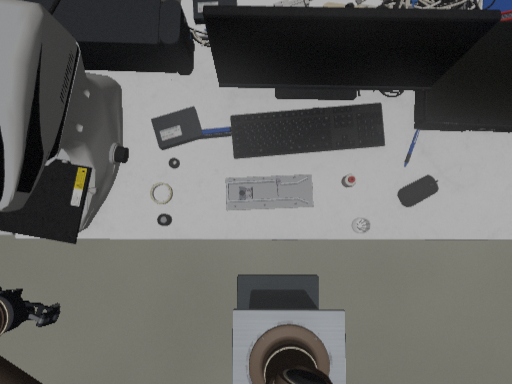

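View pics/scene0.png

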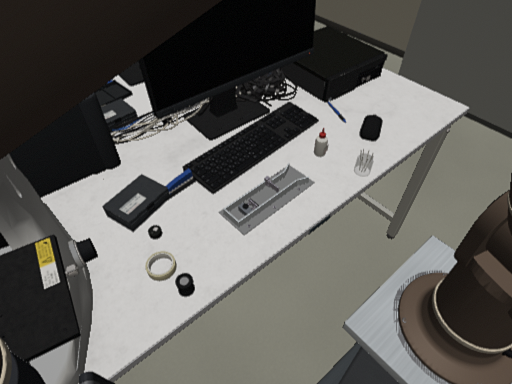

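The top view shows the bay at columns 225–313, rows 176–209. Its flared mouth is at the right and the stop at the left, so the lane runs toward world +y. The bottle is at (349,180) and the jar at (361,226). The loupe, tape and resin mount are far left. Next I'll measure.

```bash
cat > h.py <<'E'
import numpy as np, cv2
from workcell import *
def ray(c,u,v,z):
    d=c["R"].T@np.linalg.inv(c["intrinsics"])@np.array([u,v,1.]); o=-c["R"].T@c["t"]
    return o+d*(z-o[2])/d[2]
def proj(c,X):
    p=c["intrinsics"]@(c["R"]@np.asarray(X,float)+c["t"]); return p[:2]/p[2]
E
python3 - <<'E'
from h import *
T=dict(np.load("top0.npz"));S=dict(np.load("scene0.npz"))
for n,c,(x0,x1,y0,y1) in(("top",T,(215,325,165,220)),("scene",S,(210,325,155,240))):
    im=c["color"]; g=cv2.cvtColor(im,cv2.COLOR_RGB2GRAY)
    m=np.zeros_like(g); m[y0:y1,x0:x1]=(g[y0:y1,x0:x1]<190)*255
    m=cv2.morphologyEx(m,cv2.MORPH_CLOSE,np.ones((5,5)))
    k=max(cv2.findContours(m,0,1)[0],key=cv2.contourArea)
    r=cv2.minAreaRect(k); b=cv2.boxPoints(r); print(n,np.median(g[y0:y1,x0:x1]),r)
    P=np.array([ray(c,*p,0.004) for p in b]);print(P.round(4),[np.linalg.norm(P[i]-P[i-1]).round(4) for i in range(4)])
# bottle: red spout, white body depth
for n,c in(("top",T),("scene",S)):
    im=c["color"].astype(int); red=(im[...,0]>im[...,1]+60)&(im[...,0]>100)
    box=(slice(165,200),slice(335,365)) if n=="top" else (slice(120,160),slice(305,340))
    q=np.argwhere(red[box])+[box[0].start,box[1].start]; u=q.mean(0)[::-1]; print(n,len(q),u,q.min(0),q.max(0),ray(c,*u,0.085 if n=="top" else .075))
a=cv2.resize(T["color"][160:230,215:375,::-1],None,fx=5,fy=5,interpolation=cv2.INTER_CUBIC);cv2.imwrite("pics/c1.png",a)
a=cv2.resize(S["color"][110:240,210:370,::-1],None,fx=4.5,fy=4.5,interpolation=cv2.INTER_CUBIC);cv2.imwrite("pics/c2.png",a)
# depth points above table around bottle
c=T; v,u=np.mgrid[165:240,335:375]; d=c["depth"][v,u]; X=np.stack([u,v,np.ones_like(u)],-1)@np.linalg.inv(c["intrinsics"]).T*d[...,None]
W=(X-c["t"])@c["R"]; m=(W[...,2]>.03)&(d>0); 
for lo,hi in((165,198),(205,240)):
    k=m&(v>=lo)&(v<hi); print("above",k.sum(),W[k].mean(0).round(4),W[k].min(0).round(3),W[k].max(0).round(3))
E
```

```text
top 171.0 ((269.5, 191.99998474121094), (108.99998474121094, 53.99999237060547), -0.0)
[[ 0.4082  0.2107  0.004 ]
 [ 0.5649  0.2125  0.004 ]
 [ 0.5657 -0.1043  0.004 ]
 [ 0.4091 -0.1028  0.004 ]] [np.float64(0.3135), np.float64(0.1567), np.float64(0.3168), np.float64(0.1565)]
scene 199.0 ((266.239990234375, 196.82000732421875), (35.20000076293945, 95.4000015258789), 53.13010025024414)
[[ 0.5297  0.1835  0.004 ]
 [ 0.5594 -0.1072  0.004 ]
 [ 0.4432 -0.0707  0.004 ]
 [ 0.431   0.1963  0.004 ]] [np.float64(0.0996), np.float64(0.2922), np.float64(0.1219), np.float64(0.2673)]
top 15 [351.         178.86666667] [177 349] [181 353] [ 0.51657583 -0.16382414  0.085     ]
scene 16 [322.25   133.8125] [132 320] [135 325] [ 0.51441156 -0.16293337  0.075     ]
above 127 [ 0.5172 -0.1643  0.06  ] [ 0.502 -0.181  0.033] [ 0.534 -0.152  0.091]
above 108 [ 0.3928 -0.2003  0.0462] [ 0.373 -0.223  0.031] [ 0.415 -0.18   0.072]
```

View pics/c1.png

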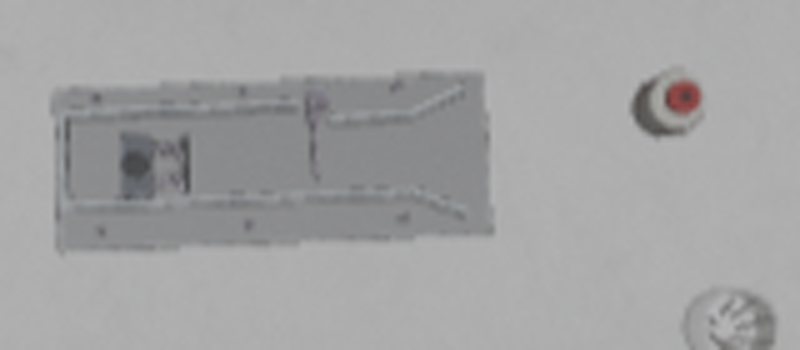

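View pics/c2.png

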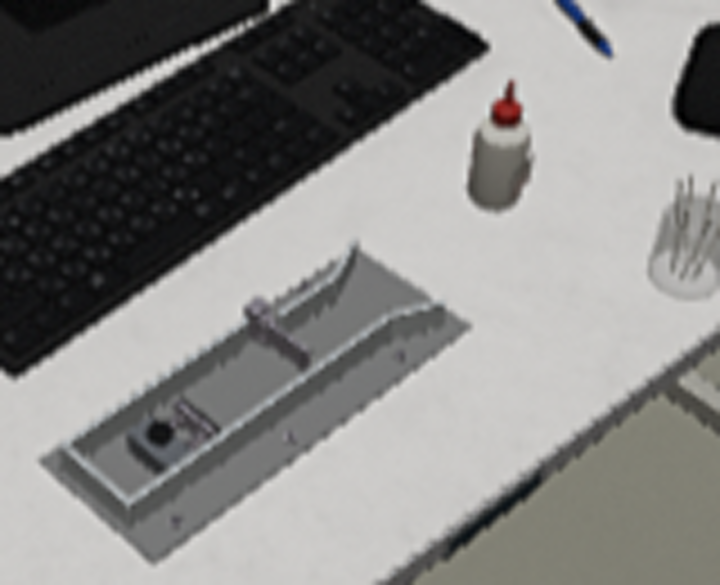

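The crops show the gate hinge on the far side (crop 1 about (315,100), leaf down to (317,178)). The pad face is at crop 1 column ~190, rows 135–195. Nothing lies between the bottle and the mouth. Next I'll fit the base edges.

Run:
```python
from h import *
def fit(c,box,hint):
    x0,x1,y0,y1=box; g=cv2.cvtColor(c["color"],cv2.COLOR_RGB2GRAY)
    sub=cv2.resize(g[y0:y1,x0:x1],None,fx=4,fy=4,interpolation=cv2.INTER_CUBIC)
    t,m=cv2.threshold(cv2.GaussianBlur(sub,(0,0),2),0,255,cv2.THRESH_BINARY_INV+cv2.THRESH_OTSU)
    m=cv2.morphologyEx(m,cv2.MORPH_CLOSE,np.ones((25,25)))
    m=cv2.morphologyEx(m,cv2.MORPH_OPEN,np.ones((25,25)))
    k=max(cv2.findContours(m,0,1)[0],key=cv2.contourArea)
    uv=(k[:,0]+.5)/4-.5+[x0,y0]
    P=np.array([ray(c,*p,0.004)[:2] for p in uv]).astype(np.float32)*1000
    r=cv2.minAreaRect(P); print(t,r); return P
T=dict(np.load("top0.npz"));S=dict(np.load("scene0.npz"))
P=fit(T,(218,322,168,217),0)
# refine: long edges by line fit
lo=P[:,0]<np.median(P[:,0]); 
def edges(P):
    r=cv2.minAreaRect(P); b=cv2.boxPoints(r); out=[]
    for i in range(4):
        a,e=b[i],b[(i+1)%4]; d=(e-a)/np.linalg.norm(e-a); n=np.array([-d[1],d[0]]); s=(P-a)@d; L=np.linalg.norm(e-a)
        k=(abs((P-a)@n)<5)&(s>.1*L)&(s<.9*L); vx,vy,x,y=cv2.fitLine(P[k],cv2.DIST_HUBER,0,.01,.01).ravel()
        out.append((L,np.degrees(np.arctan2(vy,vx))%180,x,y)); 
    print(np.array(out).round(2))
edges(P)
try:
    P2=fit(S,(215,318,160,235),0); edges(P2)
except Exception as e: print(e)
```

```text
154.0 ((486.93841552734375, 55.901771545410156), (97.5156021118164, 252.7333526611328), 2.334395170211792)
[[252.73  92.64 439.46  53.78]
 [ 97.52   0.91 488.15 -69.11]
 [252.73  93.04 533.58  62.45]
 [ 97.52   1.12 479.86 180.93]]
142.0 ((487.74578857421875, 60.11958312988281), (104.25213623046875, 256.1810302734375), 4.076432228088379)
[[256.18  92.7  439.93  38.51]
 [104.25   3.22 495.14 -66.57]
 [256.18  91.04 541.86  16.42]
 [104.25 157.9  442.17 182.94]]
```

Run:
```python
from h import *
T=dict(np.load("top0.npz"));S=dict(np.load("scene0.npz"))
th=np.radians(92.6); ex=np.array([np.cos(th),np.sin(th)]); ey=np.array([-ex[1],ex[0]]); O=np.array([.4881,.031])
def bay(p): d=p[:2]-O; return np.round([1000*d@ex,1000*d@ey],1)
g=lambda x,y:(x/5+215-.4,y/5+160-.4)
for n,p,z in(("wallU",(370,118),.026),("wallL",(370,192),.026),("wallU2",(200,110),.026),("wallL2",(200,200),.026),("gate tip",(317,178),.026),("gate mid",(313,150),.026),("padface",(189,165),.022),("padU",(189,136),.022),("padL",(189,194),.022),("flareU",(463,88),.026),("flareL",(463,215),.026)): print(n,bay(ray(T,*g(*p),z)))
h=lambda x,y:(x/4.5+210-.4,y/4.5+110-.4)
for n,p,z in(("gate tip",(308,355),.026),("padR",(215,435),.022),("padL",(178,403),.022),("flareL",(440,305),.026),("flareU",(355,245),.026),("wallL",(350,330),.026),("wallU",(303,285),.026),("baseR",(470,325),.004),("baseB",(155,562),.004),("baseL",(40,460),.004)): print("S",n,bay(ray(S,*h(*p),z)))
# sharp subpixel profile across lane in top image
gr=cv2.cvtColor(T["color"],cv2.COLOR_RGB2GRAY)
print(gr[174:212,284:296].mean(1).round().astype(int)); print(gr[174:212,248:270].mean(1).round().astype(int))
```

```text
wallU [-31.7 -20.6]
wallL [-29.7  21.5]
wallU2 [ 64.7 -29.3]
wallL2 [66.8 21.9]
gate tip [-0.  12.3]
gate mid [ 1.5 -3.8]
padface [72.3  1.5]
padU [ 71.6 -15.1]
padL [73. 18.]
flareU [-85.4 -35.5]
flareL [-81.6  36.8]
S gate tip [ 3.2 12.6]
S padR [78.7 17.3]
S padL [ 77.8 -13.2]
S flareL [-80.3  36.7]
S flareU [-81.5 -31.5]
S wallL [-28.   15.2]
S wallU [-34.5 -28.6]
S baseR [-99.   46.7]
S baseB [149.4  47.5]
S baseL [149.6 -45.8]
[170 154 136 132 135 137 137 137 147 134 123 133 138 138 139 138 138 138
 138 139 139 139 139 134 143 129 130 139 139 136 138 140 141 137 160 173
 173 173]
[173 173 156 139 136 137 142 139 124 130 138 139 138 136 132 130 131 133
 135 134 133 132 133 136 135 147 135 132 140 140 138 138 140 141 140 159
 172 173]
```

Lane direction is about 92.6°, bay origin about (0.4875, 0.031), bottle about (0.516, −0.1635). The fingers should close along the lane, so I need a turn of +23.4° about z. I'll start the approach.

```bash
python3 -m handwheel '[[[1,-5.5,0,0,0,0.05,1],[2.5,-11,0,0,0,0.1,1],[4,-16.5,0,0,0,0.16,1],[6,-22,0,0,0,0.22,1],[8,-27.5,0,0,0,0.28,1],[10,-33,0,0,0,0.34,1],[12,-38.5,0,0,0,0.38,1],[14,-44,0,0,0,0.409,1]]]' 25
python3 -m handwheel '[[[2.5,-5,0,0,0,0,1],[5,-10,0,0,0,0,1],[7.5,-15,0,0,0,0,1],[10,-20,0,0,0,0,1],[12.5,-25,0,0,0,0,1],[15.4,-30.7,0,0,0,0,1],[15.4,-30.7,0,0,0,0,1],[15.4,-30.7,0,0,0,0,1]]]'
```

```text
t: 1.1
tcp_pos: [0.3626, 0.1422, 0.2313]
tcp_rot: [180.0, 0.0, -177.3]
wrist_force: [0.6, 0.5, 0.0]
gripper_width: 0.0857
grip_force: 0.0
t: 2.1
tcp_pos: [0.5159, -0.1628, 0.2306]
tcp_rot: [180.0, -0.1, -177.5]
wrist_force: [-0.4, -0.2, -0.1]
gripper_width: 0.0853
grip_force: 0.0
```

```bash
python3 -m handwheel '[[[0,0,-5,0,0,0,1],[0,0,-10,0,0,0,1],[0,0,-14,0,0,0,1],[0,0,-17,0,0,0,1],[0,0,-19,0,0,0,1],[0,0,-19.7,0,0,0,1],[0,0,-19.7,0,0,0,1],[0,0,-19.7,0,0,0,1]]]'
python3 -m handwheel '[[[0,0,0,0,0,0,0.3],[0,0,0,0,0,0,0.1],[0,0,0,0,0,0,-0.1],[0,0,0,0,0,0,-0.3],[0,0,0,0,0,0,-0.4],[0,0,0,0,0,0,-0.5],[0,0,0,0,0,0,-0.6],[0,0,0,0,0,0,-0.7]]]' 25
```

```text
t: 3.1
tcp_pos: [0.517, -0.1627, 0.0353]
tcp_rot: [-180.0, 0.1, -177.4]
wrist_force: [-0.1, -0.1, 0.1]
gripper_width: 0.0855
grip_force: 0.0
t: 4.1
tcp_pos: [0.5167, -0.1631, 0.0345]
tcp_rot: [-180.0, 0.0, -177.4]
wrist_force: [-0.2, -1.2, 5.2]
gripper_width: 0.0324
grip_force: 24.3
```

Run:
```python
from h import *
for n in("scene",):
    c=capture(n);cv2.imwrite("pics/s1.png",cv2.resize(c["color"][80:240,200:400,::-1],None,fx=3.5,fy=3.5))
c=capture("top");np.savez("top1.npz",**c)
```

```text
(no output)
```

View pics/s1.png

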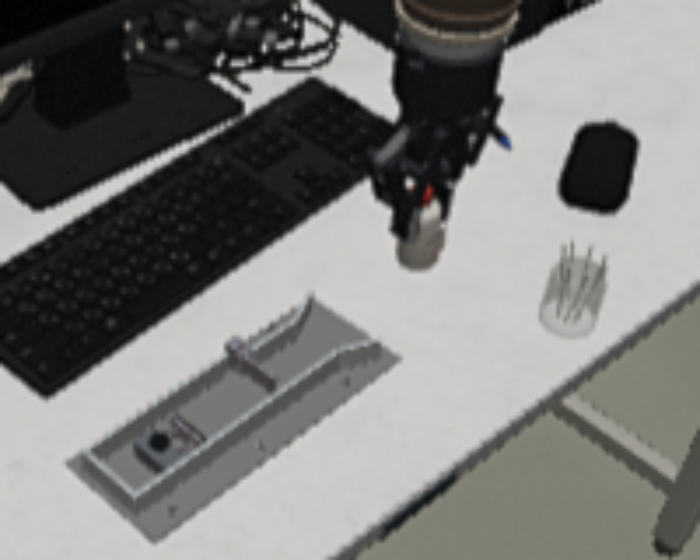

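The gripper holds the bottle upright and the fingers close along the lane. In the picture the bottle is at about (420,245) and the mouth at about (350,325). I'll lift 12 mm, travel level to the mouth, and lower there.

```bash
python3 -m handwheel '[[[0,0,0.6,0,0,0,-0.7],[0,0,1.3,0,0,0,-0.7],[-1,3.5,1.3,0,0,0,-0.7],[-2,7,1.3,0,0,0,-0.7],[-2.5,10,1.3,0,0,0,-0.7],[-2.55,12,1.3,0,0,0,-0.7],[-2.55,12.4,1.3,0,0,0,-0.7],[-2.55,12.4,1.3,0,0,0,-0.7]]]'
python3 - <<'E'
from h import *
c=capture("scene");np.savez("scene2.npz",**c);cv2.imwrite("pics/s2.png",cv2.resize(c["color"][100:250,210:360,::-1],None,fx=4,fy=4,interpolation=cv2.INTER_CUBIC))
c=capture("top");np.savez("top2.npz",**c)
print(state()["wrist_force"])
# expected bottle-foot edge location check
E
```

```text
t: 5.2
tcp_pos: [0.4911, -0.0393, 0.0475]
tcp_rot: [-180.0, 0.0, -177.4]
wrist_force: [0.1, -0.3, -0.8]
gripper_width: 0.0324
grip_force: 24.5
[-0.67917681  0.10262436 -1.3341905 ]
```

View pics/s2.png

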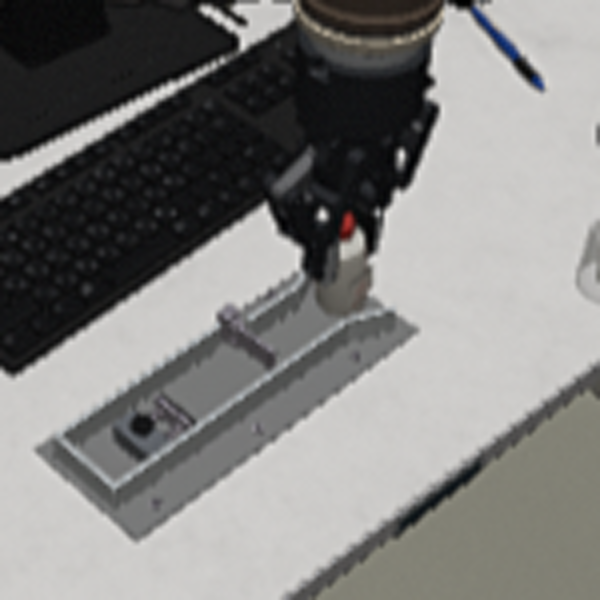

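The bottle hangs over the mouth at about (343,300), between the flared walls. Next I'll lower it until the foot bears on the base.

```bash
python3 -m handwheel '[[[0,0,-0.4,0,0,0,-0.7],[0,0,-0.8,0,0,0,-0.7],[0,0,-0.8,0,0,0,-0.7],[0,0,-0.8,0,0,0,-0.7]]]'
python3 -m handwheel '[[[0,0,-0.05,0,0,0,-0.7],[0,0,-0.05,0,0,0,-0.7]]]'
python3 -m handwheel '[[[0,0,-0.05,0,0,0,-0.7],[0,0,-0.05,0,0,0,-0.7]]]'
```

```text
t: 5.8
tcp_pos: [0.4908, -0.039, 0.0392]
tcp_rot: [180.0, -0.0, -177.4]
wrist_force: [-0.3, -0.1, -1.2]
gripper_width: 0.033
grip_force: 24.5
t: 6.05
tcp_pos: [0.4909, -0.0389, 0.0388]
tcp_rot: [180.0, 0.0, -177.4]
wrist_force: [-0.5, -0.2, -0.8]
gripper_width: 0.0324
grip_force: 24.5
t: 6.3
tcp_pos: [0.4913, -0.0389, 0.0386]
tcp_rot: [180.0, 0.0, -177.4]
wrist_force: [-0.8, -1.0, 2.9]
gripper_width: 0.0328
grip_force: 24.6
```

```bash
python3 -m handwheel '[[[-0.02,0.5,0,0,0,0,-0.7],[-0.05,1,0,0,0,0,-0.7],[-0.07,1.5,0,0,0,0,-0.7],[-0.09,2,0,0,0,0,-0.7]]]'
python3 -m handwheel '[[[-0.02,0.5,0,0,0,0,-0.7],[-0.05,1,0,0,0,0,-0.7],[-0.07,1.5,0,0,0,0,-0.7],[-0.11,2.4,0,0,0,0,-0.7]]]'
```

```text
t: 6.8
tcp_pos: [0.4903, -0.0188, 0.0385]
tcp_rot: [-180.0, 0.0, -177.4]
wrist_force: [0.5, -2.9, 6.0]
gripper_width: 0.0327
grip_force: 25.6
t: 7.3
tcp_pos: [0.4892, 0.005, 0.0385]
tcp_rot: [-180.0, 0.0, -177.4]
wrist_force: [0.0, -4.4, 4.9]
gripper_width: 0.0324
grip_force: 25.6
```

```bash
python3 -m handwheel '[[[-0.02,0.5,0.02,0,0,0,-0.7],[-0.05,1,0.02,0,0,0,-0.7],[-0.07,1.5,0.02,0,0,0,-0.7],[-0.09,2,0.02,0,0,0,-0.7]]]'
python3 -m handwheel '[[[-0.02,0.5,0,0,0,0,-0.7],[-0.05,1,0,0,0,0,-0.7],[-0.07,1.5,0,0,0,0,-0.7],[-0.09,2,0,0,0,0,-0.7]]]'
python3 -m handwheel '[[[-0.02,0.5,0,0,0,0,-0.7],[-0.05,1,0,0,0,0,-0.7],[-0.07,1.5,0,0,0,0,-0.7],[-0.09,2,0,0,0,0,-0.7]]]'
```

```text
t: 7.8
tcp_pos: [0.4881, 0.0243, 0.0385]
tcp_rot: [-179.9, 0.0, -177.5]
wrist_force: [-0.1, -6.7, 5.5]
gripper_width: 0.0325
grip_force: 25.7
t: 8.3
tcp_pos: [0.4864, 0.0437, 0.0385]
tcp_rot: [-179.9, -0.1, -177.5]
wrist_force: [-1.7, -7.8, 8.1]
gripper_width: 0.0329
grip_force: 26.4
t: 8.8
tcp_pos: [0.4855, 0.0642, 0.0385]
tcp_rot: [-179.9, -0.1, -177.5]
wrist_force: [-2.7, -5.6, 7.7]
gripper_width: 0.0326
grip_force: 26.1
```

```bash
python3 -m handwheel '[[[-0.02,0.4,0.02,0,0,0,-0.7],[-0.04,0.8,0.02,0,0,0,-0.7],[-0.06,1.2,0.02,0,0,0,-0.7]]]'
for i in 1 2 3; do python3 - <<'E'
from workcell import *
E
done
python3 -m handwheel '[[[-0.01,0.2,0,0,0,0,-0.7],[-0.02,0.4,0,0,0,0,-0.7]]]'
python3 -m handwheel '[[[-0.01,0.2,0,0,0,0,-0.7],[-0.01,0.2,0,0,0,0,-0.7]]]'
python3 -m handwheel '[[[-0.01,0.2,0,0,0,0,-0.7],[-0.01,0.2,0,0,0,0,-0.7]]]'
```

```text
t: 9.18
tcp_pos: [0.4848, 0.0769, 0.0386]
tcp_rot: [-180.0, -0.1, -177.4]
wrist_force: [-2.0, -3.8, 6.7]
gripper_width: 0.0325
grip_force: 25.6
t: 9.43
tcp_pos: [0.4848, 0.0812, 0.0386]
tcp_rot: [-180.0, -0.1, -177.4]
wrist_force: [-0.1, -1.4, 4.3]
gripper_width: 0.0324
grip_force: 25.4
t: 9.68
tcp_pos: [0.4851, 0.0835, 0.0386]
tcp_rot: [180.0, -0.0, -177.4]
wrist_force: [-1.0, -1.9, 2.4]
gripper_width: 0.0324
grip_force: 24.9
t: 9.93
tcp_pos: [0.4851, 0.0854, 0.0386]
tcp_rot: [180.0, -0.0, -177.4]
wrist_force: [-0.8, -1.2, 3.1]
gripper_width: 0.0326
grip_force: 24.8
```

The force dropped at bay x≈50, so the gate should have fallen shut. I'll advance in 2 mm steps and feel for the pad.

```bash
for i in 1 ; do
python3 -m handwheel '[[[-0.01,0.2,0,0,0,0,-0.7],[-0.01,0.2,0,0,0,0,-0.7]]]' | grep -E "tcp_pos|wrist"
python3 -m handwheel '[[[-0.01,0.2,0,0,0,0,-0.7],[-0.01,0.2,0,0,0,0,-0.7]]]'| grep -E "tcp_pos|wrist"
python3 -m handwheel '[[[-0.01,0.2,0,0,0,0,-0.7],[-0.01,0.2,0,0,0,0,-0.7]]]'| grep -E "tcp_pos|wrist"
done
```

```text
tcp_pos: [0.4851, 0.0874, 0.0386]
wrist_force: [0.3, -0.8, 1.7]
tcp_pos: [0.485, 0.0894, 0.0387]
wrist_force: [0.3, -0.0, 0.9]
tcp_pos: [0.4849, 0.0911, 0.0387]
wrist_force: [-0.2, -1.0, 0.7]
```

```bash
python3 -m handwheel '[[[-0.01,0.2,-0.01,0,0,0,-0.7],[-0.01,0.2,-0.01,0,0,0,-0.7]]]' | grep -E "tcp_pos|wrist"
python3 -m handwheel '[[[-0.01,0.2,0,0,0,0,-0.7],[-0.01,0.2,0,0,0,0,-0.7]]]'| grep -E "tcp_pos|wrist"
python3 - <<'E'
from h import *
c=capture("scene");np.savez("scene3.npz",**c);cv2.imwrite("pics/s3.png",cv2.resize(c["color"][140:240,210:330,::-1],None,fx=6,fy=6,interpolation=cv2.INTER_CUBIC))
E
```

```text
tcp_pos: [0.4848, 0.0927, 0.0386]
wrist_force: [-1.1, -4.3, 3.0]
tcp_pos: [0.4847, 0.0944, 0.0386]
wrist_force: [-0.4, -5.9, 1.6]
```

View pics/s3.png

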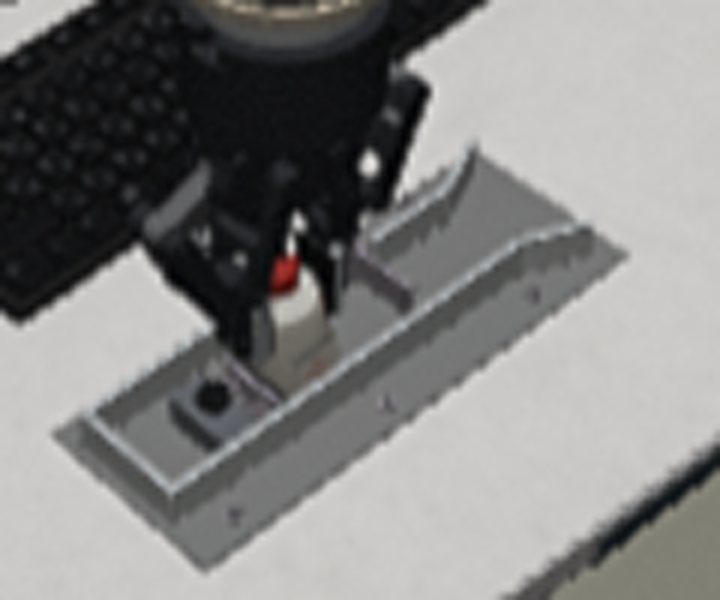

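The picture shows the gate shut behind the bottle (leaf from (350,250) to (410,300)) and the bottle touching the pad. I felt contact at y≈0.0907. Half travel puts the TCP at y≈0.0977.

```bash
python3 -m handwheel '[[[-0.01,0.2,0,0,0,0,-0.7],[-0.01,0.2,0,0,0,0,-0.7]]]' | grep -E "tcp_pos|wrist"
python3 -m handwheel '[[[-0.01,0.13,0,0,0,0,-0.7],[-0.01,0.13,0,0,0,0,-0.7],[-0.01,0.13,0,0,0,0,-0.7]]]'
python3 -c "
from workcell import *
import numpy as np
F=[]
for i in range(4): capture('top');F.append(state()['wrist_force'])
print(np.mean(F,0))"
```

```text
tcp_pos: [0.4846, 0.0959, 0.0386]
wrist_force: [-0.6, -7.0, 3.6]
t: 11.85
tcp_pos: [0.4845, 0.0967, 0.0386]
tcp_rot: [-179.9, -0.0, -177.5]
wrist_force: [0.3, -9.4, 3.1]
gripper_width: 0.0327
grip_force: 26.0
[ 6.20892998e-03 -8.63317983e+00  3.94379185e+00]
```

```bash
python3 -m handwheel '[[[0,0.05,0,0,0,0,-0.7],[0,0.05,0,0,0,0,-0.7],[0,0.05,0,0,0,0,-0.7]]]' | grep -E "tcp_pos|wrist"
python3 -m handwheel '[[[0.02,-0.4,0,0,0,0,-0.7],[0.04,-0.8,0,0,0,0,-0.7],[0.05,-1.2,0,0,0,0,-0.7],[0.07,-1.6,0,0,0,0,-0.7],[0.09,-2,0,0,0,0,-0.7],[0.11,-2.4,0,0,0,0,-0.7]]]' | grep -E "tcp_pos|wrist"
python3 -m handwheel '[[[0.02,-0.4,0,0,0,0,-0.7],[0.04,-0.8,0,0,0,0,-0.7],[0.06,-1.3,0,0,0,0,-0.7],[0.06,-1.3,0,0,0,0,-0.7]]]' | grep -E "tcp_pos|wrist"
```

```text
tcp_pos: [0.4845, 0.0969, 0.0386]
wrist_force: [-0.2, -8.8, 3.4]
tcp_pos: [0.4856, 0.0749, 0.0386]
wrist_force: [0.1, 0.5, 1.2]
tcp_pos: [0.4862, 0.061, 0.0386]
wrist_force: [-0.1, -1.5, 3.0]
```

```bash
python3 -m handwheel '[[[0.02,-0.35,0,0,0,0,-0.7],[0.03,-0.7,0,0,0,0,-0.7],[0.03,-0.7,0,0,0,0,-0.7]]]' | grep -E "tcp_pos|wrist"
python3 -m handwheel '[[[0,-0.1,0,0,0,0,-0.7],[0,-0.1,0,0,0,0,-0.7]]]' | grep -E "tcp_pos|wrist"
python3 -m handwheel '[[[0.01,-0.1,0,0,0,0,-0.7],[0.01,-0.1,0,0,0,0,-0.7]]]' | grep -E "tcp_pos|wrist"
python3 -m handwheel '[[[0,-0.1,0,0,0,0,-0.7],[0,-0.1,0,0,0,0,-0.7]]]' | grep -E "tcp_pos|wrist"
```

```text
tcp_pos: [0.4865, 0.0545, 0.0386]
wrist_force: [0.3, 0.4, 2.4]
tcp_pos: [0.4865, 0.054, 0.0386]
wrist_force: [-0.6, 1.2, 3.1]
tcp_pos: [0.4866, 0.0529, 0.0386]
wrist_force: [-0.4, 1.2, 1.6]
tcp_pos: [0.4867, 0.0525, 0.0386]
wrist_force: [1.1, 4.7, 1.7]
```

```bash
python3 -m handwheel '[[[0,-0.02,0,0,0,0,-0.7],[0,-0.02,0,0,0,0,-0.7]]]' | grep -E "tcp_pos|wrist"
python3 -c "
from workcell import *
import numpy as np
F=[]
for i in range(4): capture('top');F.append(state()['wrist_force'])
print(np.mean(F,0))"
```

```text
tcp_pos: [0.4867, 0.0524, 0.0387]
wrist_force: [0.3, 6.1, 2.5]
[0.16514598 5.60201654 2.5902203 ]
```

```bash
python3 -m handwheel '[[[0,0,0,0,0,0,-0.7],[0,0,0,0,0,0,-0.7],[0,0,0,0,0,0,-0.7],[0,0,0,0,0,0,-0.7],[0,0,0,0,0,0,-0.7],[0,0,0,0,0,0,-0.7]]]' | grep -E "t:|tcp_pos|wrist"
python3 - <<'E'
from h import *
c=capture("scene");print(state()["wrist_force"]);cv2.imwrite("pics/s4.png",cv2.resize(c["color"][130:240,210:340,::-1],None,fx=5,fy=5,interpolation=cv2.INTER_CUBIC))
E
```

```text
t: 16.0
tcp_pos: [0.4867, 0.0524, 0.0387]
tcp_rot: [180.0, 0.0, -177.4]
wrist_force: [0.5, 6.6, 1.2]
[0.02122649 5.86229284 2.60121235]
```

View pics/s4.png

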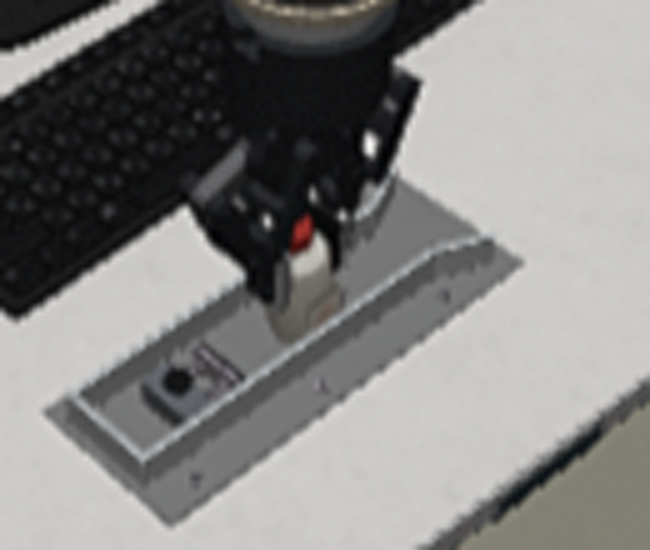

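The bottle bears on the shut gate, and the tug of about 5–6 N held for over a second. I'll ease the tension, open gently and rise straight up.

```bash
python3 -m handwheel '[[[0,0.03,0,0,0,0,-0.7],[0,0.04,0,0,0,0,-0.7],[0,0.04,0,0,0,0,-0.15],[0,0.04,0,0,0,0,0.1],[0,0.04,0,0,0,0,0.4],[0,0.04,0,0,0,0,0.7],[0,0.04,0,0,0,0,1],[0,0.04,0,0,0,0,1]]]' 20
python3 -m handwheel '[[[0,0,0,0,0,0,1],[0,0,0,0,0,0,1],[0,0,1,0,0,0,1],[0,0,3,0,0,0,1],[0,0,6,0,0,0,1],[0,0,10,0,0,0,1],[0,0,14,0,0,0,1],[0,0,14,0,0,0,1]]]'
python3 -m handwheel '[[[-2,-5,0,0,0,0,1],[-4,-10,0,0,0,0,1],[-5,-15,0,0,0,0,1],[-5,-20,0,0,0,0,1],[-5,-20,0,0,0,0,1],[-5,-20,0,0,0,0,1]]]'
python3 - <<'E'
from h import *
c=capture("scene");d=capture("top")
a=cv2.resize(c["color"][120:240,205:345,::-1],(560,480),interpolation=cv2.INTER_CUBIC);cv2.imwrite("pics/s5.png",a)
cv2.imwrite("pics/t5.png",cv2.resize(d["color"][140:240,140:370,::-1],None,fx=3.4,fy=3.4,interpolation=cv2.INTER_CUBIC))
E
```

```text
t: 17.05
tcp_pos: [0.4866, 0.0521, 0.0386]
tcp_rot: [180.0, 0.0, -177.4]
wrist_force: [-0.1, 0.5, -0.6]
gripper_width: 0.0853
grip_force: 0.0
t: 18.05
tcp_pos: [0.4885, 0.0522, 0.1819]
tcp_rot: [179.9, 0.3, -177.4]
wrist_force: [0.7, -0.3, -0.5]
gripper_width: 0.0854
grip_force: 0.0
t: 18.8
tcp_pos: [0.4362, -0.1475, 0.1782]
tcp_rot: [180.0, -0.1, -177.4]
wrist_force: [0.8, 0.9, -0.3]
gripper_width: 0.0856
grip_force: 0.0
```

View pics/s5.png

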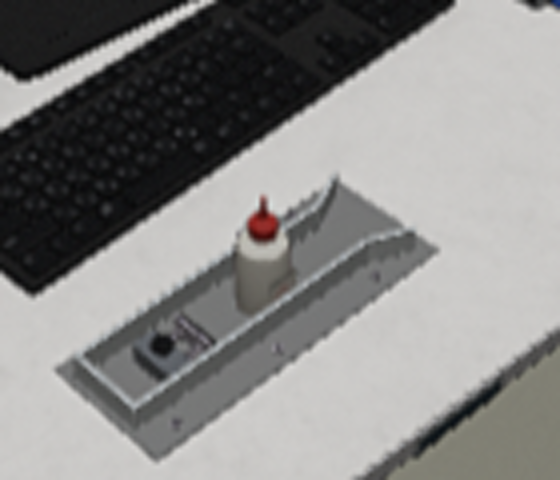

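View pics/t5.png

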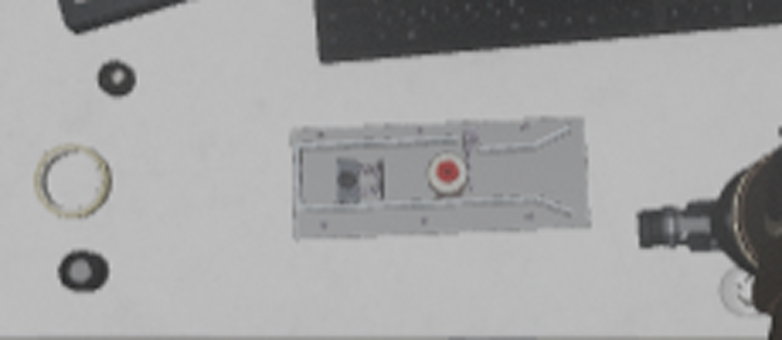

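The bottle stands upright behind the shut gate (top view (447,172), gate at column 470). The bystanders are where they were, and the arm is clear.

```bash
python3 -c "
from workcell import *
print(job_done())"
```

```text
the job is handed in; nothing more can be done
None
```

The job is handed in: the bottle was pushed through the gate, pressed the pad in by about half its travel (judged from force and position), held a tug of roughly 5–6 N for over a second, and now stands upright behind the shut gate with the arm clear at about 19 s.

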